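# Put the lids on the stoneware jars before they go to the kiln

## Robot

A 7-joint arm with a two-finger parallel gripper is mounted at the origin on the work surface. World frame = base frame: x ahead of the robot, y to its left, z up, the work surface at z = 0. Lengths are in m, angles in rad, forces in N, time in s.
With the tool pointing down it reaches from about 0.425 to 0.875 m from the base axis. Payload 4.7 kg.
Tool frame: the origin (TCP) lies on the front face of the gripper's body, between the roots of the fingers; the fingertips stand 73 mm ahead of it and the grasp point (between the pads) lies 54 mm ahead of it; z points along the fingers, y is the direction in which the jaws open and shut (so a half turn about z gives the same grasp; the last joint's range is limited). The gripper opens to 85 mm and grips with 20 to 120 N. Pads are 22 mm wide; open, the fingers measure 114 mm over their backs; the gripper's body (76 mm by 85 mm) begins 54 mm behind the grasp point. The pads swing forward as they close: fully open they stand 13 mm farther back than shut.
Start: joints at [1.34, 0.321, -0.07, 1.45, 0.023, 1.371, -0.057], TCP at [0.158, -0.631, 0.304] pointing down, gripper open.
Joint ranges: [-2.86, 2.86], [-0.3, 2.09], [-1.38, 1.24], [0.06, 2.45], [-1.56, 4.7], [0.09, 2.05], [-2.69, 2.69]. Speed limits (rad/s): [2.57, 2.57, 3.14, 3.14, 3.14, 3.14, 3.14].

## Interface

Orientations are given as a unit quaternion [w, x, y, z].
In Python, from workcell import ctrl gives the robot as it stands.
- The arm moves only by the shell command python3 -m pendant 'ROWS'. ROWS is text: rows parted by semicolons, each of 7 numbers parted by spaces: the closure, from 0 (fully open) to 1 (shut), then the shift along the world's x, y, z in cm, then the turn, a rotation vector about the world's x, y, z in degrees. In form: hand dx dy dz rx ry rz; .... A call has 1 to 20 rows; each row shifts and turns the commanded pose from where the row before left it; what a row does not reach is not made up. A row lasts 1/10 s, in which the tool goes at most 50 mm and 8.59 degrees, less where a joint would pass 70% of its speed; a pose out of reach is approached as far as the arm can. A call is refused whole if a number of a shift passes 5 or a number of a turn 8.59, either way. A call with a gripper value outside its range is refused whole. The fingers move at their own pace and stop on an object; the grip force is fixed at half the most. Time passes only in rows, so rows that do not move let the fingers close. It gives the time, the measured TCP pose, the force and the opening at its end, in the units of the state.
- ctrl.sense(): the state, without advancing time (a new reading comes with each control period).
- ctrl.capture(name): name is "scene" or "top" or "wrist"; returns the picture (384x512x3 uint8, red, green, blue); there is no depth.
- ctrl.camera_model(name): a dict with "mtx" (3x3 intrinsics, pixels), "R" (3x3) and "t" (3): a world point X has camera coordinates R X + t; the wrist camera has in their place "hand_eye" (4x4, takes a point from camera to tool coordinates, whose origin is the TCP and whose axes are the flange's). Camera axes: x right, y down, z forward; pixel columns grow to the right and rows downward; lengths in m; the calibration is good to about 2 mm. The wrist camera is an equidistant fisheye: a pixel r from the principal point sees the ray r / f radians off the axis. A picture is of the moment at which its call begins: read the wrist's pose just before it. camera_model takes no time and is no camera call.
- ctrl.hand_in(): hands the job in, once; it reports no verdict.
The state is a dict: "t": time; "q": joint angles; "joint_velocities": joint speeds; "tau": joint torques, N m; "tcp_pos": TCP position; "tcp_rot": TCP orientation; "wrist_force": force on the tool from outside, world axes, zero at the start; "ft_torque": the same for the moment, N m; "gripper_width": finger opening in m.
Only numpy, scipy, OpenCV 4.12 (cv2) and the standard library are available. Lean on these libraries where they do the work, as an engineer would, in place of code of your own. Each camera call takes 0.05 s, during which the arm holds its last target.

## Task

Pick out the four knobbed lids lying among the things on the potter's table and set each gently on the jar of its own shape and size (large round, small round, square, long oval), knob up, flat on the rim, covering the mouth, the square and oval lids turned in line with their jars. The jars stay standing where they are, and the plain disc without a knob and the kiln post are left alone.

Things in the scene. Friction and masses are not known exactly. Their poses are not given: they have to be found in the camera images.
- jar_round_large: Grey-brown fired stoneware. Open round jar without lid, 90 mm outside diameter, 50 mm high, wall 5 mm (mouth 80 mm wide), about 360 g. Stands loose on the table. Origin: centre of its underside; z up.
- jar_round_small: Grey-brown fired stoneware. Open round jar without lid, 62 mm outside diameter, 55 mm high, wall 5 mm (mouth 52 mm wide), about 250 g. Stands loose on the table. Origin: centre of its underside; z up.
- jar_square: Grey-brown fired stoneware. Open square jar without lid, 74 x 74 mm outside, 50 mm high, wall 5 mm, about 330 g; x and y axes are parallel to its sides. Stands loose on the table. Origin: centre of its underside; z up.
- jar_oval: Grey-brown fired stoneware. Open long oval jar (straight sides, half-round ends) without lid, 106 mm long along its x axis, 70 mm wide along y, 45 mm high, wall 5 mm, about 320 g. Stands loose on the table. Origin: centre of its underside; z up.
- lid_round_large: Grey-brown fired stoneware. Large round lid, 98 mm diameter, flat, 8 mm thick, about 150 g. In the middle of its top stands an upright round knob, 26 mm in diameter and 34 mm high (its top is 42 mm above the lid's underside), the part to lift it by. Origin: centre of the flat underside; z up.
- lid_round_small: Grey-brown fired stoneware. Small round lid, 70 mm diameter, flat, 8 mm thick, about 90 g. In the middle of its top stands an upright round knob, 26 mm in diameter and 34 mm high (its top is 42 mm above the lid's underside), the part to lift it by. Origin: centre of the flat underside; z up.
- lid_square: Grey-brown fired stoneware. Square lid, 82 x 82 mm, flat, 8 mm thick, about 130 g; x and y axes parallel to its sides. In the middle of its top stands an upright round knob, 26 mm in diameter and 34 mm high (its top is 42 mm above the lid's underside), the part to lift it by. Origin: centre of the flat underside; z up.
- lid_oval: Grey-brown fired stoneware. Long oval lid (straight sides, half-round ends), 114 mm long along its x axis, 78 mm wide along y, flat, 8 mm thick, about 150 g. In the middle of its top stands an upright round knob, 26 mm in diameter and 34 mm high (its top is 42 mm above the lid's underside), the part to lift it by. Origin: centre of the flat underside; z up.
- plain_disc: Grey-brown fired stoneware. Plain flat round coaster with no knob, 84 mm diameter, 8 mm thick: not a lid, belongs to no jar; stays where it is. Origin: centre of its underside.
- kiln_post: Pale buff kiln prop, a plain upright cylinder 38 mm in diameter and 50 mm high, with no plate under it: stays where it is. Origin: centre of its underside.
Mind the look-alikes: they are no part of the job. What is shaped like the lid_round_large but green or turquoise is not meant.

How it is judged:
By the outcome, as a careful person would: the job done as asked, in the order asked, and still so for the second after the job is handed in, with the robot touching nothing.
It also fails if it takes over 112 s, if anything falls off the work surface, if the arm or the gripper's body presses on something with over 40 N, if the wrist force passes 120 N, or if a joint passes its speed limit or range.

## Working session

There is one attempt and no reset: what is moved stays moved. The work goes in short steps, Python scripts to look and compute and a shell command to move; the robot and the scene stay as the last step left them, time stands still between calls to the robot, and variables do not carry over. Pictures are saved under pics/ and viewed, and the job is handed in when it is done.

```bash
ls; mkdir -p pics; python3 - <<'E'
from workcell import ctrl
import cv2
s=ctrl.sense();print({k:s[k] for k in('t','q','tcp_pos','tcp_rot','wrist_force','gripper_width')})
for n in('scene','top'):
    im=ctrl.capture(n);cv2.imwrite(f'pics/{n}0.png',im[:,:,::-1])
    m=ctrl.camera_model(n);print(n,m)
print(ctrl.camera_model('wrist'))
E
```

```text
pics
{'t': 0.0, 'q': array([ 1.34009158,  0.32182472, -0.07008822,  1.45167231,  0.02261143,
        1.37077778, -0.05693343]), 'tcp_pos': array([ 0.15740173, -0.63024969,  0.30282362]), 'tcp_rot': array([-9.32362409e-04,  9.92517569e-01,  1.22098227e-01, -1.68798149e-04]), 'wrist_force': array([-0.02559749, -0.16743658,  0.76075303]), 'gripper_width': 0.08526577009444886}
scene {'mtx': array([[434.15140957,   0.        , 248.14837734],
       [  0.        , 434.15140957, 186.53235656],
       [  0.        ,   0.        ,   1.        ]]), 'R': array([[ 0.06589375,  0.99775453, -0.01199661],
       [ 0.62973647, -0.05090905, -0.77513886],
       [-0.77400904,  0.0435221 , -0.631677  ]]), 't': array([-0.01725568, -0.24616297,  1.51437369])}
top {'mtx': array([[420.02526286,   0.        , 253.74175894],
       [  0.        , 420.02526286, 198.72843827],
       [  0.        ,   0.        ,   1.        ]]), 'R': array([[ 9.69615621e-02, -9.95288091e-01,  2.66905741e-04],
       [-9.75292762e-01, -9.50670821e-02, -1.99414838e-01],
       [ 1.98500587e-01,  1.90752629e-02, -9.79915125e-01]]), 't': array([-0.0357782 ,  0.4749735 ,  1.23468855])}
{'mtx': array([[297.31863964,   0.        , 259.84666901],
       [  0.        , 297.31863964, 190.41230399],
       [  0.        ,   0.        ,   1.        ]]), 'hand_eye': array([[ 5.75787425e-04, -9.55341255e-01, -2.95504240e-01,
         7.45198560e-02],
       [ 9.99999811e-01,  4.86078450e-04,  3.77038651e-04,
         6.99587563e-04],
       [-2.16562335e-04, -2.95504401e-01,  9.55341354e-01,
        -6.95740325e-02],
       [ 0.00000000e+00,  0.00000000e+00,  0.00000000e+00,
         1.00000000e+00]])}
```

View pics/scene0.png

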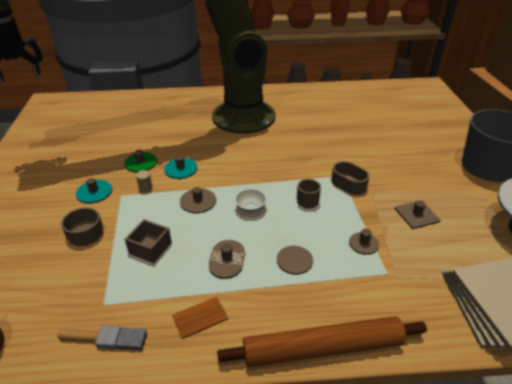

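View pics/top0.png

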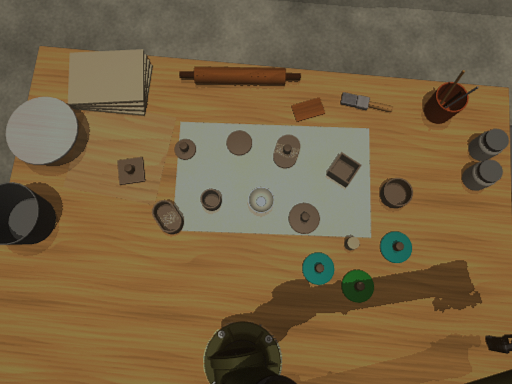

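```bash
python3 - <<'E'
import cv2
im=cv2.imread('pics/top0.png')
def crop(x0,y0,x1,y1,s,n):
    c=cv2.resize(im[y0:y1,x0:x1],None,fx=s,fy=s,interpolation=cv2.INTER_CUBIC)
    for x in range((x0//10+1)*10,x1,10): cv2.putText(c,str(x),((x-x0)*s,8),0,.3,(0,255,255)); cv2.line(c,((x-x0)*s,10),((x-x0)*s,16),(0,255,255))
    for y in range((y0//10+1)*10,y1,10): cv2.putText(c,str(y),(0,(y-y0)*s),0,.3,(0,255,255)); cv2.line(c,(20,(y-y0)*s),(26,(y-y0)*s),(0,255,255))
    cv2.imwrite(n,c)
crop(110,125,240,240,5,'pics/tA.png')
crop(260,125,420,240,5,'pics/tB.png')
E
```

```text
(no output)
```

View pics/tA.png

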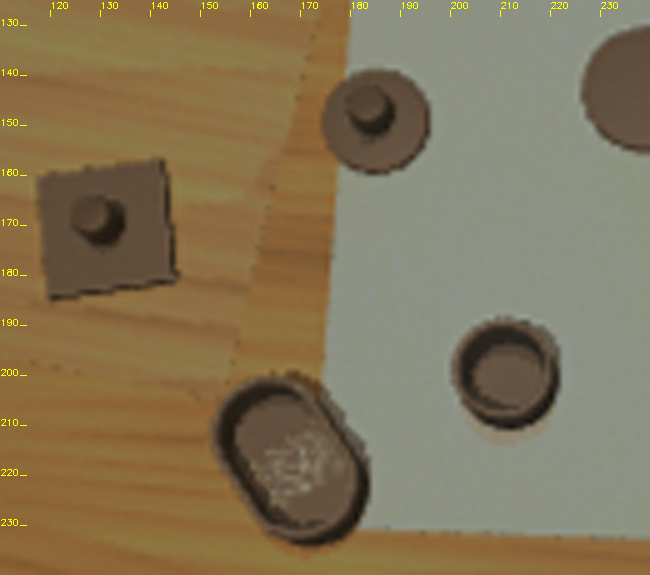

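View pics/tB.png

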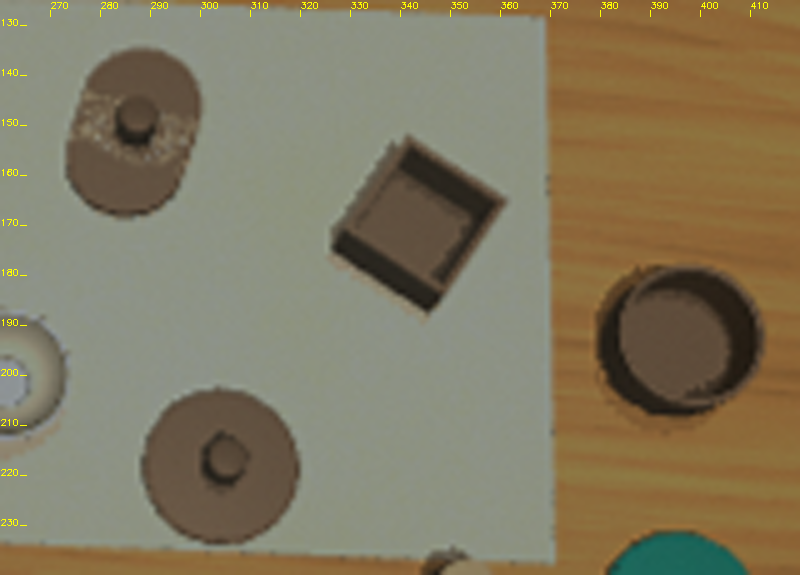

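```bash
cat >h.py <<'E'
import numpy as np,cv2
from scipy.optimize import minimize
from scipy.spatial.transform import Rotation as Ro
from workcell import ctrl
def T_wc(name,s=None):
    m=ctrl.camera_model(name)
    if name!='wrist': return m['mtx'],m['R'],m['t'],False
    q=s['tcp_rot'];Rt=Ro.from_quat([q[1],q[2],q[3],q[0]]).as_matrix()
    H=m['hand_eye'];R=Rt@H[:3,:3];p=Rt@H[:3,3]+s['tcp_pos']
    return m['mtx'],R.T,-R.T@p,True
def proj(cam,X):
    K,R,t,fe=cam;c=np.asarray(X)@R.T+t
    if fe:
        r=np.hypot(c[:,0],c[:,1])+1e-12;th=np.arctan2(r,c[:,2])
        u=c[:,:2]/r[:,None]*th[:,None]
    else:u=c[:,:2]/c[:,2:]
    return u*[K[0,0],K[1,1]]+[K[0,2],K[1,2]]
def unproj(cam,px,z):
    K,R,t,fe=cam;u=(np.asarray(px,float)-[K[0,2],K[1,2]])/[K[0,0],K[1,1]]
    if fe:
        th=np.hypot(*u);d=np.array([*(u/th*np.sin(th)),np.cos(th)])
    else:d=np.array([*u,1.])
    d=R.T@d;o=-R.T@t;return (o+d*(z-o[2])/d[2])[:2]
def circ(r,n=120):
    a=np.linspace(0,2*np.pi,n,endpoint=False);return np.c_[np.cos(a),np.sin(a)]*r
def sq(w,n=40):
    l=np.linspace(-1,1,n,endpoint=False);o=np.ones(n);return np.r_[np.c_[l,-o],np.c_[o,l],np.c_[-l,o],np.c_[-o,-l]]*w/2
def oval(L,W,n=120):
    a=np.linspace(-np.pi/2,np.pi/2,40);e=np.c_[np.cos(a),np.sin(a)]*W/2+[(L-W)/2,0]
    l=np.linspace((L-W)/2,-(L-W)/2,25);t=np.c_[l,0*l+W/2]
    return np.r_[e,t,-e,-t]
# shape list: (outline, z, weight)
M={'lid_L':[(circ(.049),.008),(circ(.013),.042)],'lid_S':[(circ(.035),.008),(circ(.013),.042)],
'lid_Q':[(sq(.082),.008),(circ(.013),.042)],'lid_O':[(oval(.114,.078),.008),(circ(.013),.042)],
'jar_L':[(circ(.045),.05),(circ(.04),.05)],'jar_S':[(circ(.031),.055),(circ(.026),.055)],
'jar_Q':[(sq(.074),.05),(sq(.064),.05)],'jar_O':[(oval(.106,.070),.045),(oval(.096,.060),.045)]}
def pts(n,p,z0=0):
    c,s=np.cos(p[2]),np.sin(p[2]);R=np.array([[c,-s],[s,c]])
    return [np.c_[o@R.T+p[:2],np.full(len(o),z+z0)] for o,z in M[n]]
def fit(im,cam,n,p0,d=.006,rot=True,sig=1.0,z0=0,use=None):
    g=cv2.GaussianBlur(im.astype(np.float32),(0,0),sig)
    G=np.sqrt(sum(cv2.Sobel(g[:,:,k],cv2.CV_32F,1,0)**2+cv2.Sobel(g[:,:,k],cv2.CV_32F,0,1)**2 for k in range(3)))
    G=np.minimum(G,np.percentile(G,97))
    def cost(v):
        p=[p0[0]+v[0]*d,p0[1]+v[1]*d,p0[2]+v[2]*.15 if rot else p0[2]]
        P=pts(n,p,z0)
        if use is not None:P=[P[i] for i in use]
        u=np.concatenate([proj(cam,x) for x in P]).astype(np.float32)
        return -cv2.remap(G,u[:,0],u[:,1],cv2.INTER_LINEAR).mean()
    best=None
    for a in(-1,0,1):
        for b in(-1,0,1):
            for r in((-1,0,1) if rot else (0,)):
                o=minimize(cost,[a,b,r],method='Nelder-Mead')
                if best is None or o.fun<best.fun:best=o
    v=best.x;return np.array([p0[0]+v[0]*d,p0[1]+v[1]*d,p0[2]+(v[2]*.15 if rot else 0)]),best.fun
def overlay(im,cam,items,box,s,fn,z0=0):
    x0,y0,x1,y1=box;c=cv2.resize(im[y0:y1,x0:x1,::-1],None,fx=s,fy=s,interpolation=cv2.INTER_CUBIC).copy()
    for n,p in items:
        for X in pts(n,p,z0):
            u=(proj(cam,X)-[x0,y0]+.5)*s-.5
            cv2.polylines(c,[np.round(u*8).astype(np.int32)],True,(0,255,0),1,cv2.LINE_AA,3)
    cv2.imwrite(fn,c)
E
python3 - <<'E'
from h import *
im=cv2.imread('pics/top0.png')[:,:,::-1];cam=T_wc('top')
px={'lid_Q':(130.5,170.8),'lid_S':(185.2,149.3),'lid_O':(286.8,151.5),'lid_L':(304,218.5),'jar_S':(211,198),'jar_O':(169,216),'jar_Q':(345,169),'jar_L':(397,192)}
it=[]
import json
for n,c in px.items():
    z=M[n][0][1];xy=unproj(cam,c,z)
    rot=n[-1] in'QO'
    th=0
    if rot:
        a={'lid_Q':((119,184.5),(145,181)),'lid_O':((282,167),(291,135)),'jar_Q':((345,186),(360,165)),'jar_O':((161,205),(176,229))}[n]
        A,B=[unproj(cam,k,z) for k in a];th=np.arctan2(*(B-A)[::-1])
    p,f=fit(im,cam,n,[*xy,th],rot=rot)
    print(n,xy.round(4),round(np.degrees(th),1),'->',p[:2].round(4),np.degrees(p[2]).round(1),round(f))
    it.append((n,p))
json.dump({n:list(p) for n,p in it},open('top.json','w'))
overlay(im,cam,it,(110,125,240,240),5,'pics/oA.png');overlay(im,cam,it,(260,125,420,240),5,'pics/oB.png')
E
```

```text
lid_Q [0.5367 0.4117] -76.5 -> [0.5376 0.4098] -75.9 -120
lid_S [0.6248 0.2472] 0.0 -> [0.6273 0.2495] 0.0 -130
lid_O [ 0.6493 -0.0798] -10.3 -> [ 0.6461 -0.0774] -11.9 -152
lid_L [ 0.4368 -0.151 ] 0.0 -> [ 0.44   -0.1477] 0.0 -136
jar_S [0.4644 0.1397] 0.0 -> [0.4609 0.1407] 0.0 -159
jar_O [0.3986 0.2613] -141.1 -> [0.4026 0.2581] -139.9 -157
jar_Q [ 0.5965 -0.2614] -30.9 -> [ 0.6003 -0.2592] -29.1 -165
jar_L [ 0.5392 -0.4236] 0.0 -> [ 0.5402 -0.4256] 0.0 -159
```

View pics/oA.png

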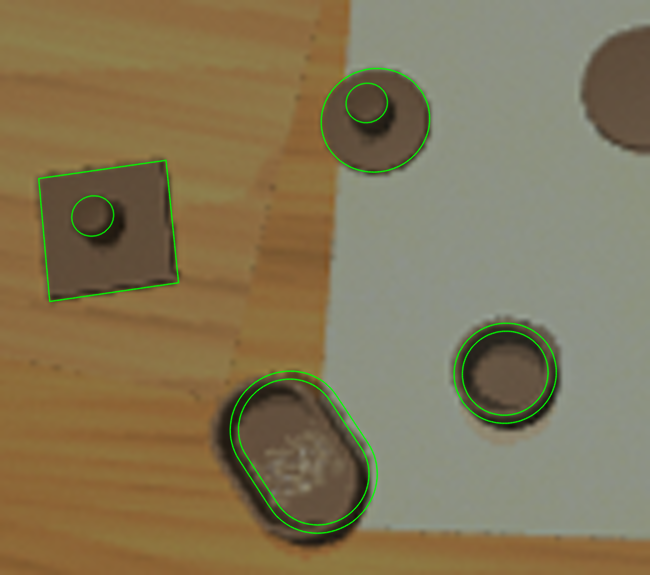

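View pics/oB.png

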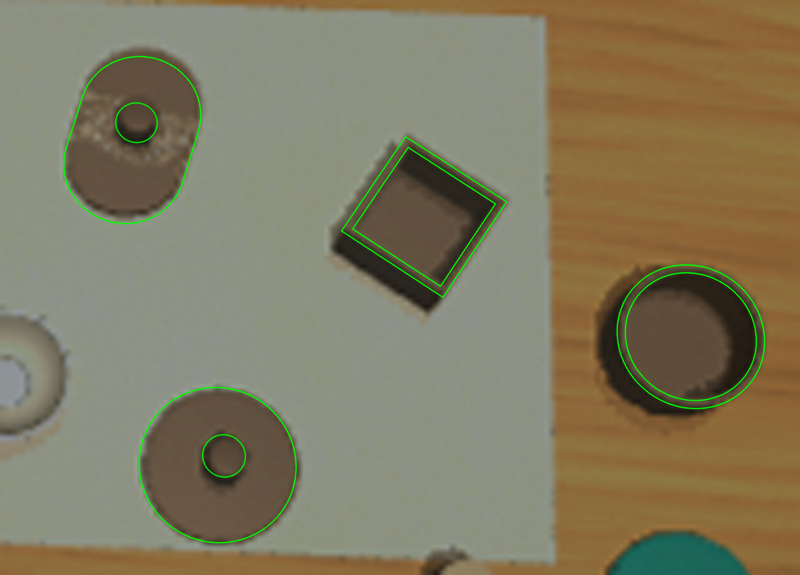

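```bash
python3 -m pendant '0 3.3 3.4 0 0 0 0;0 3.3 3.4 0 0 0 0;0 3.3 3.4 0 0 0 0;0 3.3 3.4 0 0 0 0;0 3.3 3.4 0 0 0 0;0 3.3 3.4 0 0 0 0;0 3.3 3.4 0 0 0 0;0 3.3 3.4 0 0 0 0;0 3.3 3.4 0 0 0 0;0 3.3 3.4 0 0 0 0;0 3.3 3.4 0 0 0 0;0 0 0 0 0 0 0;0 0 0 0 0 0 0;0 0 0 0 0 0 0'
python3 - <<'E'
from h import *
s=ctrl.sense();im=ctrl.capture('wrist');print(s['tcp_pos'],s['tcp_rot'],s['q'].round(2),s['t'])
np.savez('w1.npz',im=im,pos=s['tcp_pos'],rot=s['tcp_rot']);cv2.imwrite('pics/w1.png',im[:,:,::-1])
E
```

```text
t: 1.5
tcp_pos: [0.5196, -0.2578, 0.3035]
tcp_rot: [0.0, 0.993, 0.121, -0.001]
wrist_force: [-0.6, -0.2, -0.4]
gripper_width: 0.0852
[ 0.5196395  -0.25781931  0.30346975] [ 1.38197826e-04  9.92618316e-01  1.21278262e-01 -6.65993048e-04] [ 0.78  0.2  -0.42  1.62  0.08  1.34 -0.98] 1.5
```

View pics/w1.png

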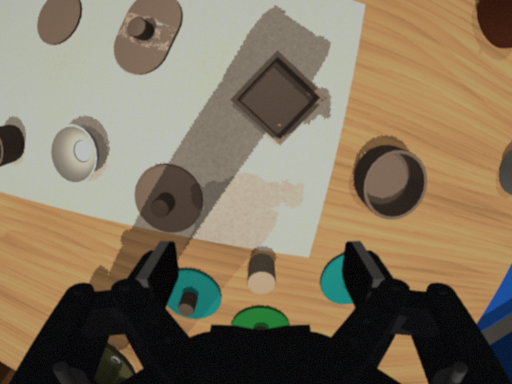

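```bash
cat >>h.py <<'E'
import json
def wfit(fn,names,est,tag):
    w=np.load(fn);im=w['im'];cam=T_wc('wrist',dict(tcp_pos=w['pos'],tcp_rot=w['rot']))
    it=[]
    for n in names:
        rot=n[-1] in'QO'
        p,f=fit(im,cam,n,est[n],rot=rot)
        print(n,np.round(est[n][:2],4),np.degrees(est[n][2]).round(1),'->',p[:2].round(4),np.degrees(p[2]).round(1),round(f))
        it.append((n,p))
    tiles=[]
    for i,(n,p) in enumerate(it):
        c=proj(cam,[[p[0],p[1],.03]])[0];b=[int(max(0,c[0]-50)),int(max(0,c[1]-45)),int(min(512,c[0]+50)),int(min(384,c[1]+45))]
        overlay(im,cam,it,b,4,'/tmp/o.png');t=cv2.imread('/tmp/o.png');T=np.zeros((300,400,3),np.uint8)
        t=cv2.resize(t,None,fx=min(300/t.shape[0],400/t.shape[1]),fy=min(300/t.shape[0],400/t.shape[1]));T[:t.shape[0],:t.shape[1]]=t;tiles.append(T)
    while len(tiles)%2: tiles.append(tiles[0]*0)
    cv2.imwrite(tag,np.vstack([np.hstack(tiles[i:i+2]) for i in range(0,len(tiles),2)]))
    return dict((n,list(p)) for n,p in it)
E
python3 - <<'E'
from h import *
e=json.load(open('top.json'))
r=wfit('w1.npz',['lid_L','lid_O','jar_Q','jar_L'],e,'pics/w1o.png');json.dump(r,open('w1.json','w'))
E
```

```text
lid_L [ 0.44   -0.1477] 0.0 -> [ 0.4408 -0.1502] 0.0 -137
lid_O [ 0.6461 -0.0774] -11.9 -> [ 0.6505 -0.0785] -12.4 -181
jar_Q [ 0.6003 -0.2592] -29.1 -> [ 0.6005 -0.2589] -29.1 -160
jar_L [ 0.5402 -0.4256] 0.0 -> [ 0.5411 -0.4248] 0.0 -183
```

View pics/w1o.png

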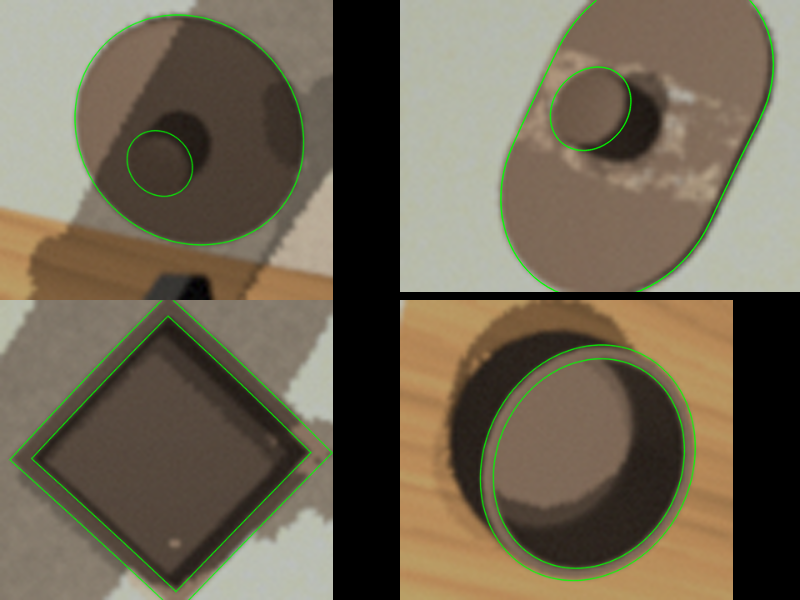

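```bash
python3 -m pendant '0 -2 2.7 -3 0 0 0;0 -2 2.7 -3 0 0 0;0 -2 2.7 -3 0 0 0;0 -1.9 2.7 -3 0 0 0;0 0 0 -3 0 0 0;0 0 0 0 0 0 0;0 0 0 0 0 0 0'
```

```text
t: 2.25
tcp_pos: [0.4415, -0.15, 0.1546]
tcp_rot: [0.0, 0.993, 0.121, 0.0]
wrist_force: [0.7, -0.7, 0.5]
gripper_width: 0.0855
```

```bash
python3 -m pendant '0 -0.1 0 -2.5 0 0 0;0 0 0 -2 0 0 0;0 0 0 -1.5 0 0 0;0 0 0 -0.9 0 0 0;0 0 0 0 0 0 0;0.3 0 0 0 0 0 0;0.5 0 0 0 0 0 0;1 0 0 0 0 0 0;1 0 0 0 0 0 0;1 0 0 0 0 0 0;1 0 0 0 0 0 0'
```

```text
t: 3.35
tcp_pos: [0.441, -0.1488, 0.0857]
tcp_rot: [0.0, 0.993, 0.122, 0.0]
wrist_force: [-1.0, -0.3, 5.5]
gripper_width: 0.0243
```

```bash
python3 -m pendant '1 0 0 1 0 0 0;1 0 0 3 0 0 0;1 0 0 4 0 0 0;1 1 -2.76 2 0 0 0;1 1.3 -3.5 0 0 0 0;1 1.3 -3.5 0 0 0 0;1 1.3 -3.5 0 0 0 0;1 1.3 -3.5 0 0 0 0;1 1.3 -3.5 0 0 0 0;1 1.3 -3.5 0 0 0 0;1 1 -2.8 0 0 0 0;1 0.2 -0.9 0 0 0 0;1 0 0 0 0 0 0;1 0 0 0 0 0 0'
python3 - <<'E'
from h import *
s=ctrl.sense();im=ctrl.capture('wrist');print(s['tcp_pos'],s['tcp_rot'],s['gripper_width'],s['wrist_force'],s['t'])
np.savez('w2.npz',im=im,pos=s['tcp_pos'],rot=s['tcp_rot']);cv2.imwrite('pics/w2.png',im[:,:,::-1])
E
```

```text
t: 4.75
tcp_pos: [0.5404, -0.4216, 0.1847]
tcp_rot: [-0.001, 0.992, 0.123, -0.0]
wrist_force: [-0.6, 0.8, -1.1]
gripper_width: 0.0246
[ 0.540431   -0.42161956  0.18467231] [-9.41140452e-04  9.92452691e-01  1.22624263e-01 -2.46563827e-04] 0.024585637257527982 [-0.58683732  0.81406205 -1.12984635] 4.75
```

View pics/w2.png

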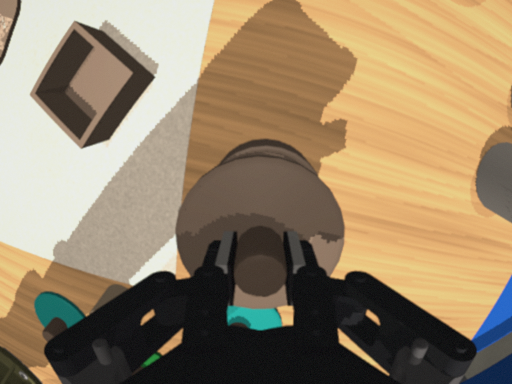

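```bash
cat >>h.py <<'E'
def hfit(fn,n,rot,z0,fn2,p0=None,others=(),est=None):
    w=np.load(fn);im=w['im'];cam=T_wc('wrist',dict(tcp_pos=w['pos'],tcp_rot=w['rot']))
    P0=p0 or [*w['pos'][:2],0]
    p,f=fit(im,cam,n,P0,rot=rot,z0=z0,use=[0],d=.004)
    print(n,'tcp',w['pos'].round(4),'lid',p[:2].round(4),np.degrees(p[2]).round(1),'off mm',((p[:2]-w['pos'][:2])*1e3).round(1))
    overlay(im,cam,[(n,p)],(120,60,400,300),2,fn2,z0)
E
python3 - <<'E'
from h import *
hfit('w2.npz','lid_L',False,.1847-.0857,'pics/w2o.png')
r=wfit('w2.npz',['jar_Q'],json.load(open('w1.json')),'/tmp/x.png')
E
```

```text
lid_L tcp [ 0.5404 -0.4216  0.1847] lid [ 0.5399 -0.4211] 0.0 off mm [-0.6  0.6]
jar_Q [ 0.6005 -0.2589] -29.1 -> [ 0.6006 -0.2594] -29.1 -247
```

View pics/w2o.png

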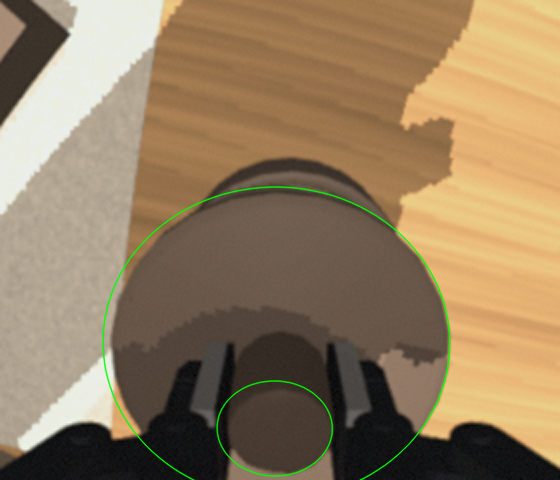

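```bash
python3 - <<'E'
from h import *
w=np.load('w2.npz');cam=T_wc('wrist',dict(tcp_pos=w['pos'],tcp_rot=w['rot']))
for dz in (.004,.002,0,-.002,-.004,-.006,-.008,-.01):
    p,f=fit(w['im'],cam,'lid_L',[*w['pos'][:2],0],rot=False,z0=.099+dz,use=[0],d=.004);print(dz,p[:2].round(4),round(f,1))
E
```

```text
0.004 [ 0.5445 -0.4238] -117.7
0.002 [ 0.541  -0.4198] -125.6
0 [ 0.5399 -0.4211] -137.2
-0.002 [ 0.5382 -0.4226] -176.1
-0.004 [ 0.5375 -0.4228] -183.8
-0.006 [ 0.5369 -0.4231] -151.4
-0.008 [ 0.5356 -0.4251] -104.5
-0.01 [ 0.5358 -0.4211] -92.0
```

```bash
python3 -m pendant '1 0.2 -0.25 -1 0 0 0;1 0 0 -1.5 0 0 0;1 0 0 -1 0 0 0;1 0 0 -0.5 0 0 0;1 0 0 -0.3 0 0 0;1 0 0 0 0 0 0;1 0 0 0 0 0 0'; python3 -m pendant '1 0 0 -0.2 0 0 0;1 0 0 0 0 0 0'; python3 -m pendant '1 0 0 -0.15 0 0 0;1 0 0 0 0 0 0'
```

```text
t: 5.5
tcp_pos: [0.5427, -0.4259, 0.1423]
tcp_rot: [0.0, 0.993, 0.122, 0.0]
wrist_force: [-0.2, -0.3, 0.3]
gripper_width: 0.0242
t: 5.7
tcp_pos: [0.5426, -0.4258, 0.1401]
tcp_rot: [0.0, 0.993, 0.122, 0.0]
wrist_force: [0.7, -0.9, -1.9]
gripper_width: 0.0241
t: 5.9
tcp_pos: [0.5424, -0.4257, 0.1383]
tcp_rot: [-0.0, 0.993, 0.122, -0.0]
wrist_force: [-0.3, 0.4, -1.7]
gripper_width: 0.0243
```

```bash
python3 -m pendant '1 0 0.1 -0.1 0 0 0;1 0 0 0 0 0 0'; python3 -m pendant '1 0 0 -0.1 0 0 0;1 0 0 0 0 0 0';python3 -m pendant '1 0 0 -0.1 0 0 0;1 0 0 0 0 0 0'
```

```text
t: 6.1
tcp_pos: [0.5425, -0.4245, 0.1373]
tcp_rot: [-0.0, 0.993, 0.122, -0.0]
wrist_force: [-0.1, 1.3, -1.4]
gripper_width: 0.0243
t: 6.3
tcp_pos: [0.5425, -0.4247, 0.1363]
tcp_rot: [-0.0, 0.993, 0.122, -0.0]
wrist_force: [-0.5, -0.4, -1.8]
gripper_width: 0.0246
t: 6.5
tcp_pos: [0.5426, -0.4248, 0.1358]
tcp_rot: [0.0, 0.993, 0.122, 0.0]
wrist_force: [-1.3, 1.7, 1.4]
gripper_width: 0.0243
```

```bash
python3 -m pendant '1 0 0 -0.05 0 0 0;0.5 0 0 0 0 0 0;0 0 0 0 0 0 0;0 0 0 0 0 0 0;0 0 0 0 0 0 0;0 0 0 2 0 0 0;0 0 0 4 0 0 0;0 0 0 5 0 0 0;0 0 0 5 0 0 0;0 0 0 0 0 0 0;0 0 0 0 0 0 0'
python3 - <<'E'
from h import *
s=ctrl.sense();im=ctrl.capture('wrist')
np.savez('w3.npz',im=im,pos=s['tcp_pos'],rot=s['tcp_rot']);cv2.imwrite('pics/w3.png',im[:,:,::-1])
hfit('w3.npz','lid_L',False,.05,'pics/w3o.png')
E
```

```text
t: 7.6
tcp_pos: [0.5431, -0.425, 0.297]
tcp_rot: [0.001, 0.993, 0.122, 0.001]
wrist_force: [0.2, -0.5, -0.4]
gripper_width: 0.0854
lid_L tcp [ 0.5431 -0.425   0.297 ] lid [ 0.5417 -0.426 ] 0.0 off mm [-1.4 -1. ]
```

View pics/w3o.png

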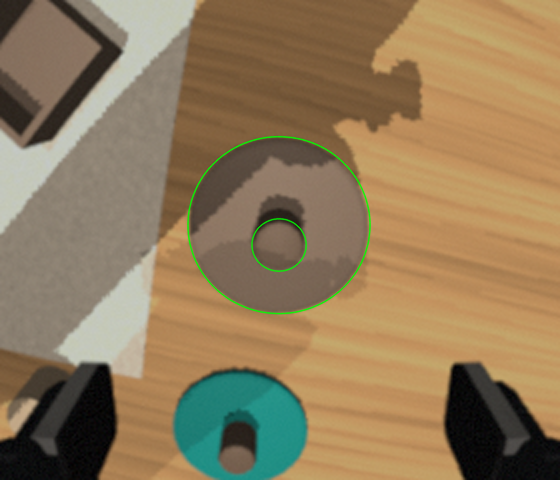

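```bash
python3 -m pendant '0 0 3 0 0 0 0;0 -0.2 4.8 0 0 0 0;0 -0.2 4.8 0 0 0 0;0 -0.2 4.8 0 0 0 0;0 -0.2 4.8 0 0 0 0;0 -0.2 4.8 0 0 0 0;0 -0.2 4.8 0 0 0 0;0 -0.2 4.8 0 0 0 0;0 -0.2 4.8 0 0 0 0;0 -0.2 4.8 0 0 0 0;0 -0.2 4.8 0 0 0 0;0 -0.2 4.8 0 0 0 0;0 -0.2 4.8 0 0 0 0;0 0 1.5 0 0 0 0;0 0 0 0 0 0 0;0 0 0 0 0 0 0;0 0 0 0 0 0 0'
python3 - <<'E'
from h import *
s=ctrl.sense();im=ctrl.capture('wrist');print(s['q'].round(2))
np.savez('w4.npz',im=im,pos=s['tcp_pos'],rot=s['tcp_rot']);cv2.imwrite('pics/w4.png',im[:,:,::-1])
r=wfit('w4.npz',['lid_S','jar_S','lid_Q','jar_O'],json.load(open('top.json')),'pics/w4o.png')
json.dump(r,open('w4.json','w'))
E
```

```text
t: 9.35
tcp_pos: [0.5187, 0.1941, 0.2939]
tcp_rot: [0.001, 0.993, 0.121, -0.001]
wrist_force: [-0.5, -0.2, -0.3]
gripper_width: 0.0854
[ 0.27  0.19 -0.75  1.68  0.13  1.32 -1.84]
lid_S [0.6273 0.2495] 0.0 -> [0.6268 0.2508] 0.0 -141
jar_S [0.4609 0.1407] 0.0 -> [0.4636 0.1441] 0.0 -182
lid_Q [0.5376 0.4098] -75.9 -> [0.5382 0.4136] -76.0 -150
jar_O [0.4026 0.2581] -139.9 -> [0.3985 0.2708] -140.4 -156
```

View pics/w4o.png

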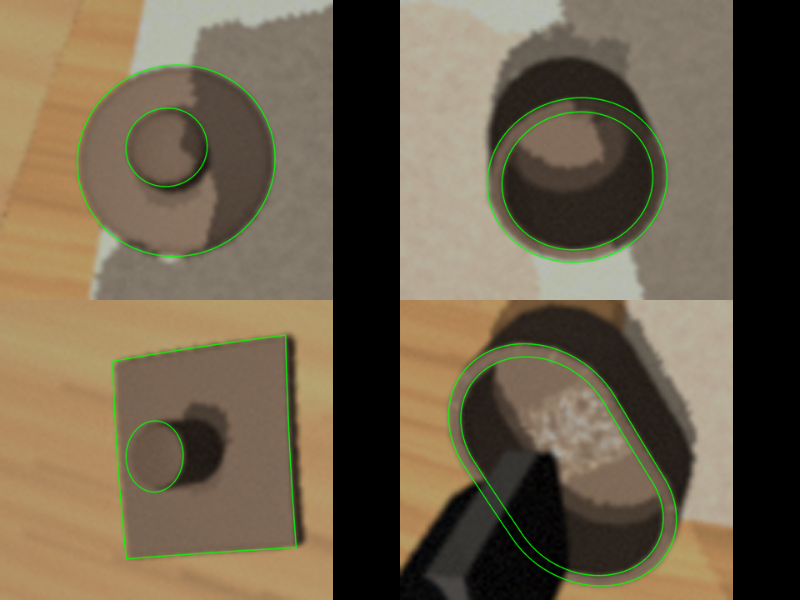

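View pics/w4.png

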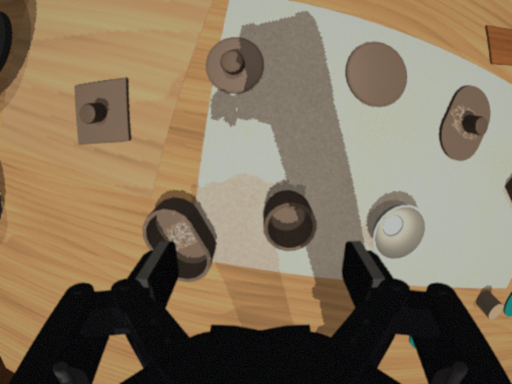

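```bash
python3 -m pendant '0 2.7 1.4 -3.5 0 0 0;0 2.7 1.4 -3.5 0 0 0;0 2.7 1.4 -3.5 0 0 0;0 2.7 1.4 -3 0 0 0;0 0 0 -0.5 0 0 0;0 0 0 0 0 0 0;0 0 0 0 0 0 0'
```

```text
t: 10.1
tcp_pos: [0.6267, 0.2515, 0.1563]
tcp_rot: [0.0, 0.993, 0.122, 0.001]
wrist_force: [0.3, -0.6, 1.1]
gripper_width: 0.0855
```

```bash
python3 -m pendant '0 0 0 -2.5 0 0 0;0 0 0 -2 0 0 0;0 0 0 -1.5 0 0 0;0 0 0 -1 0 0 0;0 0 0 0 0 0 0;0.3 0 0 0 0 0 0;0.5 0 0 0 0 0 0;1 0 0 0 0 0 0;1 0 0 0 0 0 0;1 0 0 0 0 0 0;1 0 0 0 0 0 0'
```

```text
t: 11.2
tcp_pos: [0.627, 0.2526, 0.0858]
tcp_rot: [-0.0, 0.993, 0.122, 0.001]
wrist_force: [-0.3, 1.1, 2.9]
gripper_width: 0.0246
```

```bash
python3 -m pendant '1 0 0 1 0 0 0;1 0 0 3 0 0 0;1 -1.2 -0.8 4 0 0 0;1 -3 -2 0 0 0 0;1 -3 -2 0 0 0 0;1 -3 -2 0 0 0 0;1 -3 -2 0 0 0 0;1 -2.2 -1.4 0 0 0 0;1 -0.8 -0.6 0 0 0 0;1 0 0 0 0 0 0;1 0 0 0 0 0 0'
```

```text
t: 12.3
tcp_pos: [0.4656, 0.1448, 0.1656]
tcp_rot: [-0.0, 0.993, 0.122, 0.001]
wrist_force: [0.6, 0.1, -0.7]
gripper_width: 0.0241
```

```bash
python3 -m pendant '1 -0.1 0 -1 0 0 0;1 0 0 -0.8 0 0 0;1 0 0 -0.3 0 0 0;1 0 0 0 0 0 0;1 0 0 0 0 0 0'; python3 -m pendant '1 0 0 -0.15 0 0 0;1 0 0 0 0 0 0';python3 -m pendant '1 0 0 -0.1 0 0 0;1 0 0 0 0 0 0';python3 -m pendant '1 0 0 -0.1 0 0 0;1 0 0 0 0 0 0'
```

```text
t: 12.8
tcp_pos: [0.4635, 0.1446, 0.1437]
tcp_rot: [-0.0, 0.992, 0.122, -0.0]
wrist_force: [-0.6, -0.1, -1.3]
gripper_width: 0.0246
t: 13.0
tcp_pos: [0.4636, 0.1443, 0.1425]
tcp_rot: [0.0, 0.993, 0.122, 0.0]
wrist_force: [-0.1, -0.5, -1.4]
gripper_width: 0.0243
t: 13.2
tcp_pos: [0.4635, 0.1442, 0.1414]
tcp_rot: [0.0, 0.993, 0.122, 0.0]
wrist_force: [0.2, 0.0, -1.0]
gripper_width: 0.0246
t: 13.4
tcp_pos: [0.4636, 0.1443, 0.1407]
tcp_rot: [0.0, 0.993, 0.122, 0.0]
wrist_force: [-0.4, 1.0, 0.7]
gripper_width: 0.0247
```

Contact (force went from −1.3 to +0.7). Release and look.

```bash
python3 -m pendant '1 0 0 -0.05 0 0 0;0.5 0 0 0 0 0 0;0 0 0 0 0 0 0;0 0 0 0 0 0 0;0 0 0 0 0 0 0;0 0 0 2 0 0 0;0 0 0 4 0 0 0;0 0 0 5 0 0 0;0 0 0 4 0 0 0;0 0 0 0 0 0 0;0 0 0 0 0 0 0'
python3 - <<'E'
from h import *
s=ctrl.sense();im=ctrl.capture('wrist')
np.savez('w5.npz',im=im,pos=s['tcp_pos'],rot=s['tcp_rot'])
hfit('w5.npz','lid_S',False,.055,'pics/w5o.png')
E
```

```text
t: 14.5
tcp_pos: [0.4639, 0.1443, 0.2907]
tcp_rot: [0.0, 0.993, 0.122, 0.001]
wrist_force: [-0.8, -0.4, -0.0]
gripper_width: 0.0855
lid_S tcp [0.4639 0.1443 0.2907] lid [0.4651 0.144 ] 0.0 off mm [ 1.2 -0.3]
```

View pics/w5o.png

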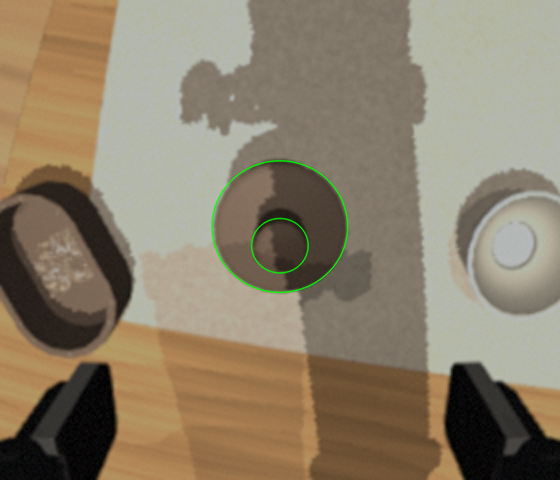

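```bash
python3 - <<'E'
from h import *
wfit('w5.npz',['jar_O'],json.load(open('w4.json')),'pics/w5jo.png')
E
python3 -m pendant '0 0.8 2.7 0 0 0 0;0 1.2 4.4 0 0 0 0;0 1.2 4.4 0 0 0 0;0 1.2 4.4 0 0 0 0;0 1.2 4.4 -2 0 0 0;0 1.2 4.4 -3.5 0 0 0;0 0.6 2.2 -4 0 0 0;0 0 0 -3 0 0 0;0 0 0 -1 0 0 0;0 0 0 0 0 0 0;0 0 0 0 0 0 0'
```

```text
jar_O [0.3985 0.2708] -140.4 -> [0.3983 0.2706] -139.9 -185
t: 15.65
tcp_pos: [0.5365, 0.4072, 0.1604]
tcp_rot: [-0.0, 0.993, 0.122, 0.0]
wrist_force: [0.5, -0.1, 0.9]
gripper_width: 0.0855
```

View pics/w5jo.png

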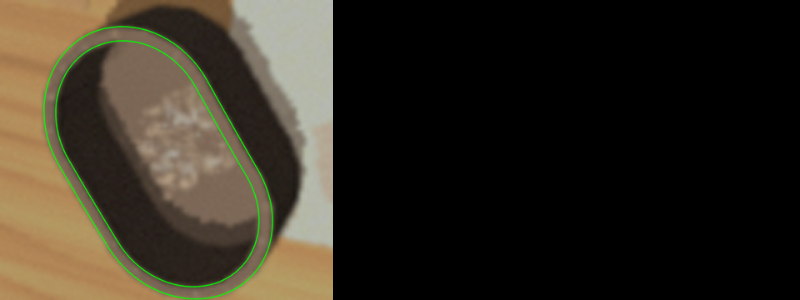

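```bash
python3 -m pendant '0 0.2 0.6 0 0 0 0;0 0 0 0 0 0 0;0 0 0 0 0 0 0'
python3 - <<'E'
from h import *
s=ctrl.sense();im=ctrl.capture('wrist');print(s['q'].round(2))
np.savez('w6.npz',im=im,pos=s['tcp_pos'],rot=s['tcp_rot'])
wfit('w6.npz',['lid_Q'],json.load(open('w4.json')),'pics/w6o.png')
E
```

```text
t: 15.95
tcp_pos: [0.5384, 0.4139, 0.1609]
tcp_rot: [-0.0, 0.993, 0.122, 0.001]
wrist_force: [-0.0, -0.4, 0.1]
gripper_width: 0.0855
[-0.12  0.61 -0.8   1.51  0.46  1.21 -2.32]
lid_Q [0.5382 0.4136] -76.0 -> [0.5393 0.4137] -75.9 -132
```

View pics/w6o.png

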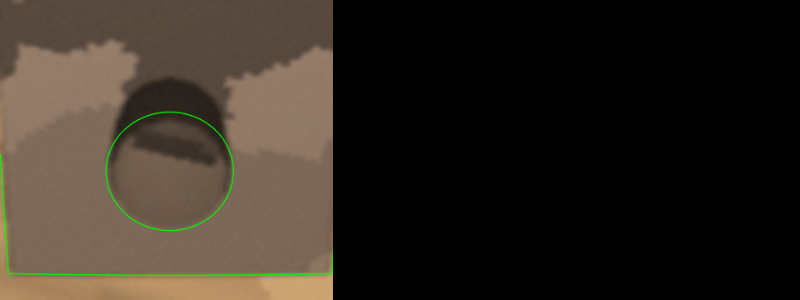

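```bash
python3 -m pendant '0 0.05 0 -2.5 0 0 0;0 0 0 -2.5 0 0 0;0 0 0 -1.5 0 0 0;0 0 0 -0.9 0 0 0;0 0 0 0 0 0 0;0.3 0 0 0 0 0 0;0.5 0 0 0 0 0 0;1 0 0 0 0 0 0;1 0 0 0 0 0 0;1 0 0 0 0 0 0;1 0 0 0 0 0 0'
```

```text
t: 17.1
tcp_pos: [0.5388, 0.4139, 0.0864]
tcp_rot: [-0.0, 0.993, 0.122, 0.001]
wrist_force: [0.7, -0.0, 4.8]
gripper_width: 0.0246
```

```bash
python3 -m pendant '1 0 0 1 0 0 0;1 0 0 3 0 0 0;1 0.1 -2 4 0 0 0;1 0.4 -3.5 2 0 0 0;1 0.4 -4.6 0 0 0 7.8;1 0.4 -4.6 0 0 0 7.8;1 0.4 -4.6 0 0 0 7.8;1 0.4 -4.6 0 0 0 7.8;1 0.4 -4.6 0 0 0 7.8;1 0.4 -4.6 0 0 0 7.8;1 0.4 -4.6 0 0 0 0;1 0.4 -4.6 0 0 0 0;1 0.4 -4.6 0 0 0 0;1 0.5 -4.6 0 0 0 0;1 0.5 -4.6 0 0 0 0;1 0.5 -4.6 0 0 0 0;1 0.4 -4 0 0 0 0;1 0.2 -2.4 0 0 0 0;1 0 0 0 0 0 0;1 0 0 0 0 0 0'
python3 - <<'E'
from h import *
s=ctrl.sense();im=ctrl.capture('wrist');print(s['q'].round(2))
np.savez('w7.npz',im=im,pos=s['tcp_pos'],rot=s['tcp_rot']);q=s['tcp_rot'];print(np.degrees(2*np.arctan2(q[2],q[1])))
hfit('w7.npz','lid_Q',True,s['tcp_pos'][2]-.0864-.003,'pics/w7o.png',[*s['tcp_pos'][:2],np.radians(-29.1)])
E
```

```text
t: 19.1
tcp_pos: [0.6001, -0.2576, 0.1852]
tcp_rot: [-0.001, 0.863, 0.506, 0.0]
wrist_force: [-0.8, 1.2, -0.8]
gripper_width: 0.0242
[ 1.01  0.56 -0.88  1.56  0.45  1.24 -0.45]
60.75969583939269
lid_Q tcp [ 0.6001 -0.2576  0.1852] lid [ 0.5986 -0.2589] -29.2 off mm [-1.5 -1.3]
```

View pics/w7o.png

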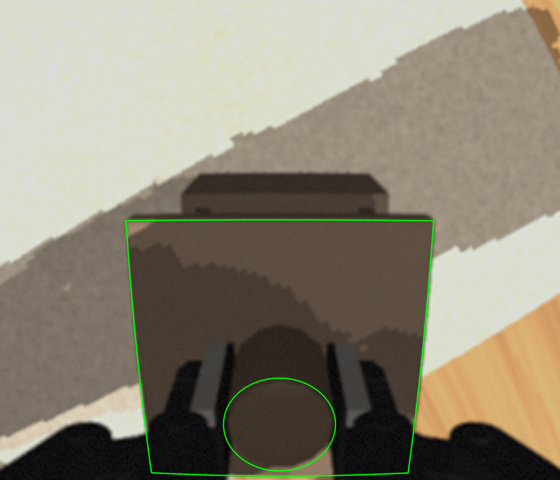

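```bash
python3 -m pendant '1 0.1 -0.1 -1.5 0 0 0;1 0 0 -1.5 0 0 0;1 0 0 -1 0 0 0;1 0 0 -0.4 0 0 0;1 0 0 -0.1 0 0 0;1 0 0 0 0 0 0;1 0 0 0 0 0 0'; python3 -m pendant '1 0 0 -0.15 0 0 0;1 0 0 0 0 0 0';python3 -m pendant '1 0 0 -0.1 0 0 0;1 0 0 0 0 0 0'
```

```text
t: 19.85
tcp_pos: [0.6018, -0.2585, 0.141]
tcp_rot: [0.0, 0.862, 0.506, 0.0]
wrist_force: [-0.4, -0.1, -1.0]
gripper_width: 0.0242
t: 20.05
tcp_pos: [0.6015, -0.2586, 0.1392]
tcp_rot: [0.0, 0.862, 0.506, 0.0]
wrist_force: [-0.7, -0.4, -0.8]
gripper_width: 0.0248
t: 20.25
tcp_pos: [0.6014, -0.2585, 0.138]
tcp_rot: [0.0, 0.862, 0.506, -0.0]
wrist_force: [-1.0, 0.3, -1.3]
gripper_width: 0.0243
```

```bash
python3 -m pendant '1 0 0 -0.1 0 0 0;1 0 0 0 0 0 0'; python3 -m pendant '1 0 0 -0.07 0 0 0;1 0 0 0 0 0 0'
```

```text
t: 20.45
tcp_pos: [0.6014, -0.2585, 0.1369]
tcp_rot: [-0.0, 0.862, 0.506, -0.0]
wrist_force: [0.2, 0.1, -1.5]
gripper_width: 0.0247
t: 20.65
tcp_pos: [0.6015, -0.2585, 0.1364]
tcp_rot: [0.0, 0.862, 0.506, -0.0]
wrist_force: [-0.1, 0.2, 0.5]
gripper_width: 0.0242
```

```bash
python3 -m pendant '1 0 0 -0.05 0 0 0;0.5 0 0 0 0 0 0;0 0 0 0 0 0 0;0 0 0 0 0 0 0;0 0 0 0 0 0 0;0 0 0 2 0 0 0;0 0 0 4 0 0 0;0 0 0 5 0 0 0;0 0 0 4 0 0 0;0 0 0 0 0 0 0;0 0 0 0 0 0 0'
python3 - <<'E'
from h import *
s=ctrl.sense();im=ctrl.capture('wrist')
np.savez('w8.npz',im=im,pos=s['tcp_pos'],rot=s['tcp_rot'])
hfit('w8.npz','lid_Q',True,.05,'pics/w8o.png',[*s['tcp_pos'][:2],np.radians(-29.1)])
E
```

```text
t: 21.75
tcp_pos: [0.6018, -0.2585, 0.2868]
tcp_rot: [0.001, 0.862, 0.506, 0.0]
wrist_force: [0.3, 0.4, -1.1]
gripper_width: 0.0852
lid_Q tcp [ 0.6018 -0.2585  0.2868] lid [ 0.6019 -0.2576] -29.3 off mm [0.1 0.9]
```

View pics/w8o.png

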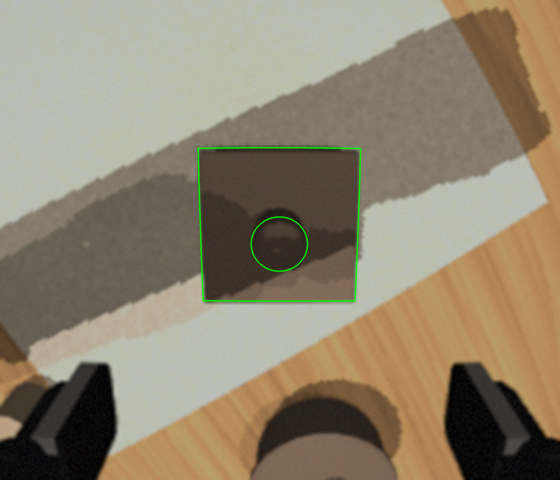

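```bash
python3 -m pendant '0 0.9 3 0 0 0 0;0 1 3.8 -2 0 0 0;0 1 3.8 -3 0 0 0;0 1 3.8 -3.5 0 0 0;0 0.9 3.6 -3.5 0 0 0;0 0 0 -0.7 0 0 0;0 0 0 0 0 0 0;0 0 0 0 0 0 0'
python3 - <<'E'
from h import *
s=ctrl.sense();im=ctrl.capture('wrist');print(s['q'].round(2))
np.savez('w9.npz',im=im,pos=s['tcp_pos'],rot=s['tcp_rot'])
wfit('w9.npz',['lid_O'],json.load(open('w1.json')),'pics/w9o.png')
E
```

```text
t: 22.6
tcp_pos: [0.6485, -0.0827, 0.1606]
tcp_rot: [0.0, 0.863, 0.506, -0.001]
wrist_force: [0.7, -1.0, -0.5]
gripper_width: 0.0858
[ 0.74  0.59 -0.89  1.58  0.48  1.2  -0.75]
lid_O [ 0.6505 -0.0785] -12.4 -> [ 0.6513 -0.0762] -11.8 -125
```

View pics/w9o.png

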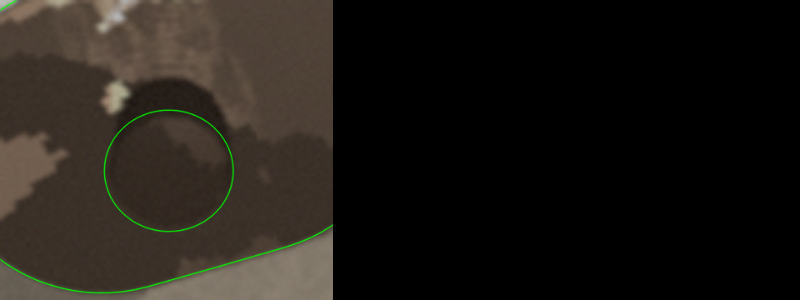

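```bash
python3 -m pendant '0 0.25 0.45 -1 0 0 0;0 0 0 -1.5 0 0 0;0 0 0 -2 0 0 0;0 0 0 -1.5 0 0 0;0 0 0 -1.3 0 0 0;0 0 0 0 0 0 0;0.3 0 0 0 0 0 0;0.5 0 0 0 0 0 0;1 0 0 0 0 0 0;1 0 0 0 0 0 0;1 0 0 0 0 0 0;1 0 0 0 0 0 0'
```

```text
t: 23.85
tcp_pos: [0.6519, -0.0766, 0.0892]
tcp_rot: [0.001, 0.862, 0.506, 0.001]
wrist_force: [-0.5, 0.5, 4.4]
gripper_width: 0.0244
```

```bash
python3 -m pendant '1 0 0 1 0 0 0;1 0 0 3 0 0 0;1 0 0 4.5 0 0 0;1 0 0 4.5 0 0 0;1 -1.5 2 3 0 0 0;1 -2.6 3.6 0 0 0 7.4;1 -2.6 3.6 0 0 0 7.4;1 -2.6 3.6 0 0 0 7.4;1 -2.6 3.6 0 0 0 7.4;1 -2.6 3.6 0 0 0 7.4;1 -2.6 3.6 0 0 0 7.4;1 -2.6 3.6 0 0 0 7.4;1 -2.6 3.6 0 0 0 0;1 -2 2.6 0 0 0 0;1 -1 1.3 0 0 0 0;1 0 0 0 0 0 0;1 0 0 0 0 0 0'
python3 - <<'E'
from h import *
s=ctrl.sense();im=ctrl.capture('wrist');print(s['q'].round(2))
np.savez('w10.npz',im=im,pos=s['tcp_pos'],rot=s['tcp_rot']);q=s['tcp_rot'];print(np.degrees(2*np.arctan2(q[2],q[1])))
cv2.imwrite('pics/w10.png',im[:,:,::-1])
hfit('w10.npz','lid_O',True,s['tcp_pos'][2]-.0892-.003,'pics/w10o.png',[*s['tcp_pos'][:2],np.radians(39.8)])
E
```

```text
t: 25.55
tcp_pos: [0.3991, 0.2693, 0.2482]
tcp_rot: [0.001, 0.555, 0.832, -0.0]
wrist_force: [0.3, -0.7, -1.9]
gripper_width: 0.0242
[ 0.64  0.12 -1.34  1.9   0.13  1.22 -0.35]
112.57853933716123
lid_O tcp [0.3991 0.2693 0.2482] lid [0.3983 0.2683] 39.9 off mm [-0.8 -1. ]
```

View pics/w10o.png

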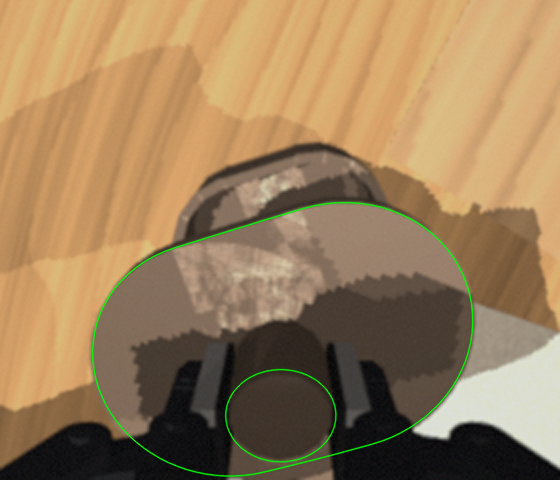

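```bash
python3 -m pendant '1 0 0.15 -1.5 0 0 0;1 0 0 -1.5 0 0 0;1 0 0 0 0 0 0';  python3 -c "
from h import *
print(ctrl.sense()['q'].round(3))"
```

```text
t: 25.9
tcp_pos: [0.3986, 0.2695, 0.2164]
tcp_rot: [-0.002, 0.556, 0.831, -0.002]
wrist_force: [0.4, -0.2, -1.8]
gripper_width: 0.0242
[ 0.579  0.191 -1.307  1.935  0.199  1.167 -0.412]
```

```bash
python3 -m pendant '1 0 0 -2 0 0 0;1 0 0 -2 0 0 0;1 0 0 -1.7 0 0 0;1 0 0 -1 0 0 0;1 0 0 -0.5 0 0 0;1 0 0 -0.2 0 0 0;1 0 0 0 0 0 0;1 0 0 0 0 0 0';  python3 -c "
from h import *
s=ctrl.sense();print(s['q'].round(3));im=ctrl.capture('wrist')
np.savez('w11.npz',im=im,pos=s['tcp_pos'],rot=s['tcp_rot'])
cv2.imwrite('pics/w11.png',im[:,:,::-1])
"
```

```text
t: 26.7
tcp_pos: [0.3988, 0.2721, 0.1449]
tcp_rot: [0.0, 0.555, 0.832, 0.001]
wrist_force: [0.1, -0.6, 0.3]
gripper_width: 0.0242
[ 0.435  0.319 -1.205  2.007  0.347  1.042 -0.537]
```

View pics/w11.png

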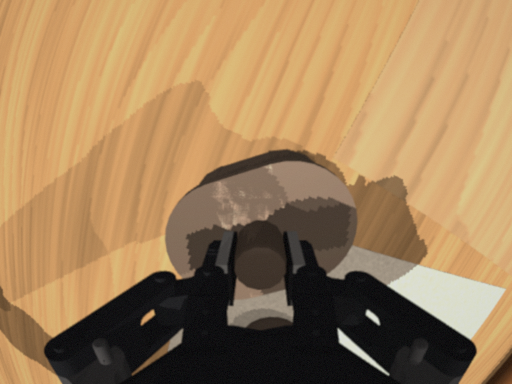

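```bash
python3 -m pendant '1 0 -0.1 -0.3 0 0 0;1 0 0 0 0 0 0'; python3 -m pendant '1 0 0 -0.2 0 0 0;1 0 0 0 0 0 0'; python3 -m pendant '1 0 0 -0.15 0 0 0;1 0 0 0 0 0 0'; python3 -m pendant '1 0 0 -0.1 0 0 0;1 0 0 0 0 0 0'
```

```text
t: 26.95
tcp_pos: [0.3983, 0.2706, 0.1411]
tcp_rot: [0.0, 0.555, 0.832, -0.0]
wrist_force: [0.1, -0.2, -2.1]
gripper_width: 0.0245
t: 27.15
tcp_pos: [0.3982, 0.2708, 0.139]
tcp_rot: [-0.0, 0.555, 0.832, -0.0]
wrist_force: [0.1, -0.8, -0.8]
gripper_width: 0.0242
t: 27.35
tcp_pos: [0.3982, 0.2709, 0.1376]
tcp_rot: [-0.0, 0.555, 0.832, -0.0]
wrist_force: [-0.6, 0.5, -0.0]
gripper_width: 0.024
t: 27.55
tcp_pos: [0.3982, 0.2709, 0.1366]
tcp_rot: [-0.0, 0.555, 0.832, -0.0]
wrist_force: [0.3, -0.9, -1.4]
gripper_width: 0.0244
```

```bash
python3 -m pendant '1 0 0 -0.1 0 0 0;1 0 0 0 0 0 0'; python3 -m pendant '1 0 0 -0.1 0 0 0;1 0 0 0 0 0 0'; python3 -m pendant '1 0 0 -0.1 0 0 0;1 0 0 0 0 0 0'
```

```text
t: 27.75
tcp_pos: [0.3983, 0.2709, 0.1356]
tcp_rot: [0.0, 0.555, 0.832, -0.0]
wrist_force: [0.0, 0.4, -1.1]
gripper_width: 0.0243
t: 27.95
tcp_pos: [0.3982, 0.2709, 0.1346]
tcp_rot: [0.0, 0.555, 0.832, -0.0]
wrist_force: [0.4, -0.1, -0.8]
gripper_width: 0.0242
t: 28.15
tcp_pos: [0.3983, 0.271, 0.1341]
tcp_rot: [0.0, 0.555, 0.832, -0.0]
wrist_force: [-3.0, -1.7, 3.7]
gripper_width: 0.0243
```

```bash
python3 -m pendant '1 0 0 0 0 0 0;0.5 0 0 0 0 0 0;0 0 0 0 0 0 0;0 0 0 0 0 0 0;0 0 0 0 0 0 0;0 0 0 2 0 0 0;0 0 0 3 0 0 0;0 0 0 3.5 0 0 0;0 0 0 0 0 0 0;0 0 0 0 0 0 0'; python3 - <<'E'
from h import *
s=ctrl.sense();im=ctrl.capture('wrist');print(s['q'].round(2))
np.savez('w12.npz',im=im,pos=s['tcp_pos'],rot=s['tcp_rot'])
hfit('w12.npz','lid_O',True,.045,'pics/w12o.png',[*s['tcp_pos'][:2],np.radians(39.8)])
E
```

```text
t: 29.15
tcp_pos: [0.3987, 0.2708, 0.2192]
tcp_rot: [0.001, 0.555, 0.832, 0.0]
wrist_force: [0.2, 0.2, -1.0]
gripper_width: 0.0853
[ 0.58  0.18 -1.31  1.93  0.19  1.17 -0.4 ]
lid_O tcp [0.3987 0.2708 0.2192] lid [0.3972 0.2707] 40.0 off mm [-1.5 -0.1]
```

View pics/w12o.png

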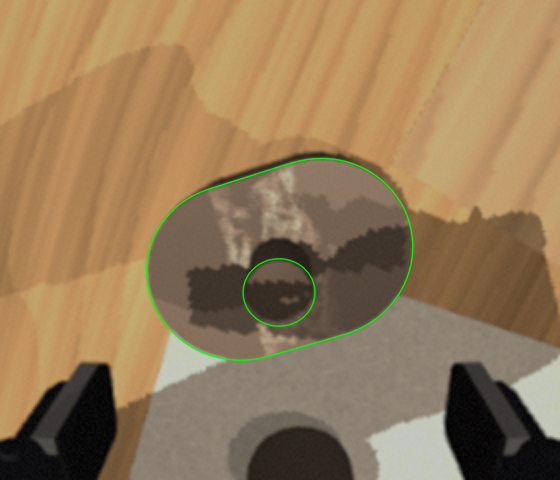

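```bash
python3 -m pendant '0 2 2 2 0 0 0;0 3 3 2 0 0 0;0 3 3 2 0 0 0;0 0 0 0 0 0 0;0 0 0 0 0 0 0'; python3 - <<'E'
from h import *
for n in('scene','top'):
    im=ctrl.capture(n);cv2.imwrite(f'pics/{n}_end.png',im[:,:,::-1])
    if n=='scene': cv2.imwrite('pics/scene_endc.png',cv2.resize(im[120:320,50:450,::-1],None,fx=2,fy=2,interpolation=cv2.INTER_CUBIC))
    else: cv2.imwrite('pics/top_endc.png',cv2.resize(im[110:310,100:430,::-1],None,fx=2.4,fy=2.4,interpolation=cv2.INTER_CUBIC))
E
```

```text
t: 29.7
tcp_pos: [0.4773, 0.352, 0.2768]
tcp_rot: [-0.002, 0.554, 0.833, -0.001]
wrist_force: [-0.4, -0.8, -0.4]
gripper_width: 0.0854
```

View pics/scene_endc.png

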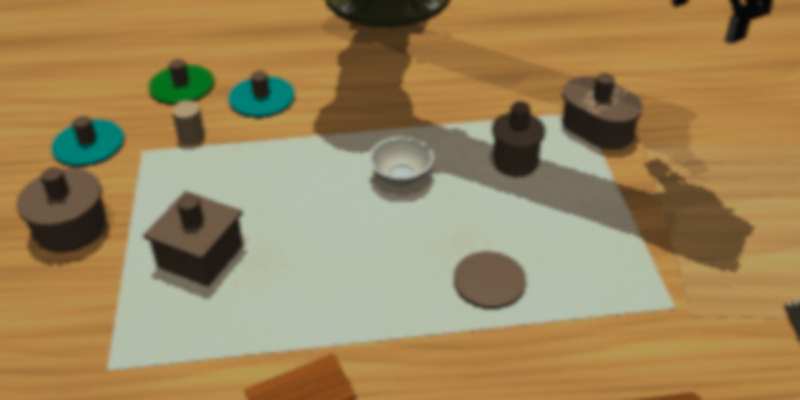

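View pics/top_endc.png

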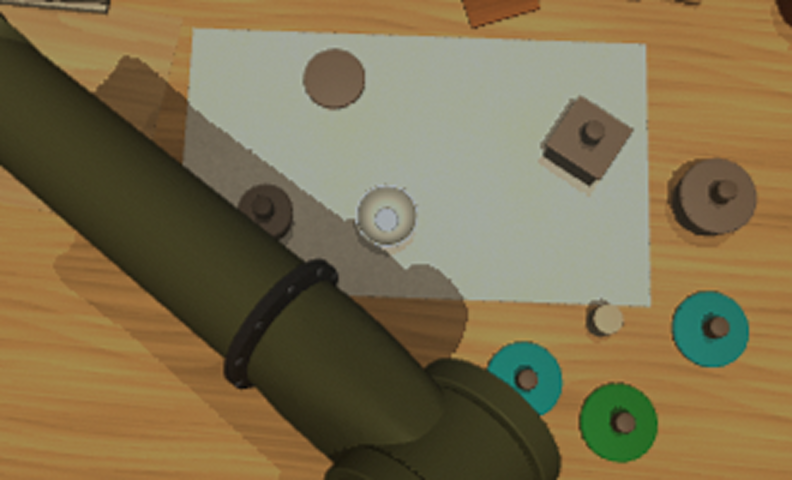

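All four lids sit level on their jars. The disc, post and bowl are where they were, and the gripper is clear of everything.

```bash
python3 -c "
from workcell import ctrl
print(ctrl.hand_in())"
```

```text
the job is handed in; nothing more can be done
None
```

All four lids are on their own jars, knob up. I set them in the order listed: large round, small round, square, long oval. I handed the job in with about 30 s used of the 112 s.

| Lid | Distance from measured jar centre | Turn against jar |
|---|---|---|
| Large round | about 1.3 mm | n/a |
| Small round | about 1.5 mm | n/a |
| Square | about 2 mm | 0.2° |
| Long oval | about 1 mm | 0.1° |

- **Placement:** the distances and turns come from wrist camera pictures taken after each release. The jar centres were measured before placing and not again afterwards.
- **Height and force:** each lid touched its rim within 0.3 mm of the expected height. The readings taken at the end of each move stayed under 6 N.
- **Final pictures:** in the scene view all four lids lie level. The plain disc, kiln post, bowl and coloured look-alikes appear where they were. The top view was partly blocked by the arm and did not show the oval jar, so that one rests on the wrist and scene views.
- **Disagreements:** while the large round lid was in the hand, the picture made it look 3–4 mm lower than it was. The contact height then showed it had not slipped. The overhead camera put the oval jar about 13 mm off; I used the two wrist views, which agreed with each other.

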